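# Lock the hold-down clamp on the round carving

### The job

The round carved board lies ready in its fixture under an open toggle clamp. Push down the handle of that clamp until it snaps past its over-center point and stays locked on its own with the spindle down on the board, without shifting the board. Leave the clamp of the square board open.

Things in the scene. Friction and masses are not known exactly. Their poses are not given: they have to be found in the camera images.
- round_handle (a joint): Lever of the toggle clamp on the plywood fixture that carries the round board; level pivot 70 mm above the bench, end 150 mm from it. rad: 0 open, raised 60 deg (1.05) above level; grows going down; 1.05 level, at the stop. Starts at 0, springs back there (6 to 9 N at the grip) until over-center at about 0.85, then snaps to 1.05 and stays. Open, the clamp bar stands upright 35 mm beyond the pivot.
- round_grip (a point): Centre line of the black round grip (20 mm thick, 82 mm long) on that lever, 110 mm from the pivot, 40 mm from the free end; moves with it. x: along the lever, pivot to free end (away from the board, roughly towards the robot); y: level, parallel to the pivot; z: out of the upper face, the side to push. The pivot is 110 mm along -x.
- round_board: Round light-wood board with a carved rosette, 150 mm in diameter, 22 mm thick, about 0.25 kg, lying loose on its fixture (plywood, 340 x 180 x 18 mm, fixed); origin at the centre of its underside, 18 mm above the bench, z up. It lies about 160 mm from the lever's pivot, on the side away from the lever.
- square_handle (a joint): Lever of the identical clamp on the other fixture, which carries the square board (140 x 140 x 22 mm). Same values: 0 open, 1.05 locked. Starts at 0 and must be left open. The two fixtures stand side by side; which is left and which right varies.
Not all that is in view belongs to the job. What is shaped like the round_board but green is not meant.

How it is judged:
By the outcome, as a careful person would: the job done as asked, in the order asked, and still so for the second after the job is handed in, with the robot touching nothing.
It also fails if it takes over 29 s, if anything falls off the work surface, if the arm or the gripper's body presses on something with over 40 N, if the wrist force passes 120 N, or if a joint passes its speed limit or range.

### The arm

A 7-joint arm with a two-finger parallel gripper is mounted at the origin on the work surface. World frame = base frame: x ahead of the robot, y to its left, z up, the work surface at z = 0. Lengths are in m, angles in rad, forces in N, time in s.
With the tool pointing down it reaches from about 0.425 to 0.875 m from the base axis. Payload 4.7 kg.
Tool frame: the origin (TCP) lies between the finger pads; the fingertips stand 8 mm ahead of it and the grasp point (between the pads) lies 11 mm behind it; z points along the fingers, y is the line along which they close (so a half turn about z gives the same grasp; the last joint's range is limited). The gripper opens to 87 mm and grips with 3 to 60 N. Pads are 19 mm wide; open, the fingers measure 117 mm over their backs; the gripper's body (75 mm by 190 mm) begins 51 mm behind the grasp point.
Start: joints at [-1.172, 0.321, -0.07, 1.45, 0.023, 1.371, -0.057], TCP at [0.244, 0.602, 0.231] pointing down, gripper open.
Joint ranges: [-2.86, 2.86], [-0.3, 2.09], [-1.38, 1.24], [0.06, 2.45], [-1.56, 4.7], [0.09, 2.05], [-2.69, 2.69]. Speed limits (rad/s): [2.57, 2.57, 3.14, 3.14, 3.14, 3.14, 3.14].

### API

Orientations are given as a unit quaternion [w, x, y, z].
In Python, from workcell import monitor, snapshot, arm, nets gives the robot as it stands. The module is installed in compiled form; this text tells all that it offers.
- The arm moves only by the shell command python3 -m jog 'ROWS' [OPENING] [FORCE]. ROWS is JSON, a list of rows, each a list of 6 numbers: the shift along the world's x, y, z in m, then the turn, a rotation vector about the world's x, y, z in rad. In form: [[x, y, z, ax, ay, az], ...]. A call has 1 to 20 rows; each row shifts and turns the commanded pose from where the row before left it; what a row does not reach is not made up. A row lasts 1/8 s, in which the tool goes at most 62.5 mm and 10.7 degrees, less where a joint would pass 70% of its speed; a pose out of reach is approached as far as the arm can. A call is refused whole if a number of a shift passes 0.0625 or a number of a turn 0.188, either way. A call with a gripper value outside its range is refused whole. OPENING is the opening, from -1 (shut) to 1 (fully open), so that 0 is half open, set as the call begins (- or left out, the last holds). The fingers move at their own pace and stop on an object; FORCE is the grip in N (left out, the last holds). Time passes only in rows, so rows that do not move let the fingers close. It gives the time, the measured TCP pose, the force, the opening and the grip force at its end, in the units of the state.
- monitor.get_obs(): the state, without advancing time (a new reading comes with each control period).
- snapshot(name): name is "scene" or "top" or "wrist"; returns a dict with "image" (384x512x3 uint8, red, green, blue), "intrinsics" (3x3 intrinsics, pixels), "camera_from_world" (4x4, takes a point from world to camera coordinates). Camera axes: x right, y down, z forward; pixel columns grow to the right and rows downward; lengths in m; the calibration is good to about 2 mm. A picture is of the moment at which its call begins. There is no depth.
- arm.close_job(): hands the job in; it is judged then, once.
Trained networks look in the newest picture that a camera, given by its name, has taken for a name from the list of things; names that differ only in an ending like _2 or _b are one class to them, and where a whole thing is asked for, a point or a joint stands for the part that bears it (a point fixed in the world has none). Each returns a list of dicts, best first, with "score" (0 to 1); they miss things now and then, are a little off and sometimes report something else, mostly with a low value. They report only what shows in the picture. A call takes as long as a camera call. They do not tell look-alikes from the thing itself.
- nets.silhouettes(camera, label): "mask" (384x512 bool, what is visible of it) and "box" ([left, top, right, bottom] in pixels, round what is visible of it).
The state is a dict: "t": time; "joints": joint angles; "joint_vel": joint speeds; "effort": joint torques, N m; "eef_pos": TCP position; "tcp_rot": TCP orientation; "ft_force": force on the tool from outside, world axes, zero at the start; "torque": the same for the moment, N m; "grip_width": finger opening in m; "grasp_force": force on a finger pad.
Only numpy, scipy, OpenCV 4.12 (cv2) and the standard library are available. Lean on these libraries where they do the work, as an engineer would, in place of code of your own. Each camera call takes 0.05 s, during which the arm holds its last target. There are 200 camera calls.

## Working session

There is one attempt and no reset: what is moved stays moved. The work goes in short steps, Python scripts to look and compute and a shell command to move; the robot and the scene stay as the last step left them, time stands still between calls to the robot, and variables do not carry over. Pictures are saved under pics/ and viewed, at most 10 in all, crops included, and the job is handed in when it is done.

```bash
mkdir -p pics; cat > h.py <<'E'
import numpy as np,cv2
from workcell import monitor,snapshot,arm,nets
def snap(c,f=None):
    s=snapshot(c)
    if f: cv2.imwrite(f,s["image"][:,:,::-1])
    return s
def ray(s,u,v):
    T=np.array(s["camera_from_world"]);R=T[:3,:3];o=-R.T@T[:3,3]
    d=R.T@np.linalg.inv(s["intrinsics"])@[u,v,1];return o,d/np.linalg.norm(d)
def atz(s,u,v,z):
    o,d=ray(s,u,v);return o+d*(z-o[2])/d[2]
def proj(s,p):
    q=np.array(s["camera_from_world"])@np.append(p,1);q=np.array(s["intrinsics"])@q[:3];return q[:2]/q[2]
E
python3 - <<'E'
from h import *
ims=[]
for c in("scene","top"):
    s=snap(c); im=s["image"][:,:,::-1].copy(); ims.append(im)
    for l,z in(("round_board",.04),("round_handle",.13),("round_grip",.16),("square_handle",.13)):
        for r in nets.silhouettes(c,l)[:4]:
            m=r["mask"];v,u=np.nonzero(m)
            if len(u): print(c,l,round(r["score"],2),r["box"],np.round([u.mean(),v.mean()]),len(u),np.round(atz(s,u.mean(),v.mean(),z),3))
    print(c,np.round(ray(s,256,192),3))
for c,im in zip("st",ims): cv2.imwrite(f"pics/{c}0.png",im)
o=monitor.get_obs();print(o["eef_pos"],o["tcp_rot"],o["t"])
E
```

```text
scene round_board 0.96 [308.7, 183.4, 358.9, 219.6] [334. 200.] 1495 [0.678 0.285 0.04 ]
scene round_board 0.94 [205.3, 150.6, 247.1, 185.4] [226. 168.] 1177 [0.345 0.146 0.04 ]
scene round_board 0.71 [257.5, 117.7, 295.5, 151.6] [274. 138.] 689 [0.333 0.382 0.04 ]
scene round_handle 0.75 [274.5, 125.9, 293.2, 167.7] [285. 144.] 212 [0.467 0.29  0.13 ]
scene round_grip 0.8 [273.0, 119.6, 297.6, 166.3] [285. 144.] 325 [0.494 0.259 0.16 ]
scene square_handle 0.76 [148.8, 223.3, 176.4, 278.9] [162. 247.] 437 [ 0.547 -0.225  0.13 ]
scene [[ 1.144 -0.49   0.889]
 [-0.524  0.506 -0.685]]
top round_board 0.91 [152.8, 123.2, 200.6, 169.4] [176. 146.] 1756 [0.668 0.291 0.04 ]
top round_board 0.76 [187.9, 237.1, 238.8, 287.3] [213. 261.] 1889 [0.317 0.164 0.04 ]
top round_board 0.75 [109.3, 239.5, 156.8, 288.7] [132. 262.] 1847 [0.306 0.408 0.04 ]
top round_handle 0.58 [163.4, 195.6, 177.8, 222.9] [171. 208.] 182 [0.469 0.281 0.13 ]
top round_grip 0.47 [163.0, 189.5, 176.8, 222.5] [171. 207.] 226 [0.471 0.275 0.16 ]
top square_handle 0.65 [342.7, 166.4, 353.9, 194.9] [351. 182.] 165 [ 0.561 -0.235  0.13 ]
top [[ 0.409  0.053  1.322]
 [ 0.095 -0.012 -0.995]]
[0.24399853 0.60245507 0.23053302] [ 9.03808353e-06  1.91209465e-01  9.81549255e-01 -2.05972415e-05] 0.5
```

```bash
python3 - <<'E'
import cv2
a=cv2.imread("pics/s0.png");b=cv2.imread("pics/t0.png")
cv2.imwrite("pics/s1.png",cv2.resize(a[90:300,120:400],None,fx=2.8,fy=2.8,interpolation=2))
cv2.imwrite("pics/t1.png",cv2.resize(b[100:300,100:380],None,fx=2.8,fy=2.8,interpolation=2))
E
```

```text
(no output)
```

View pics/s1.png

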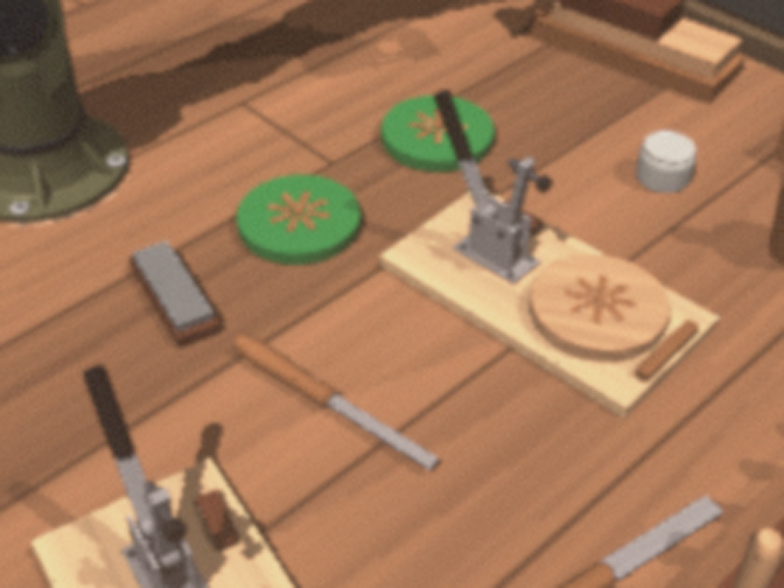

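View pics/t1.png

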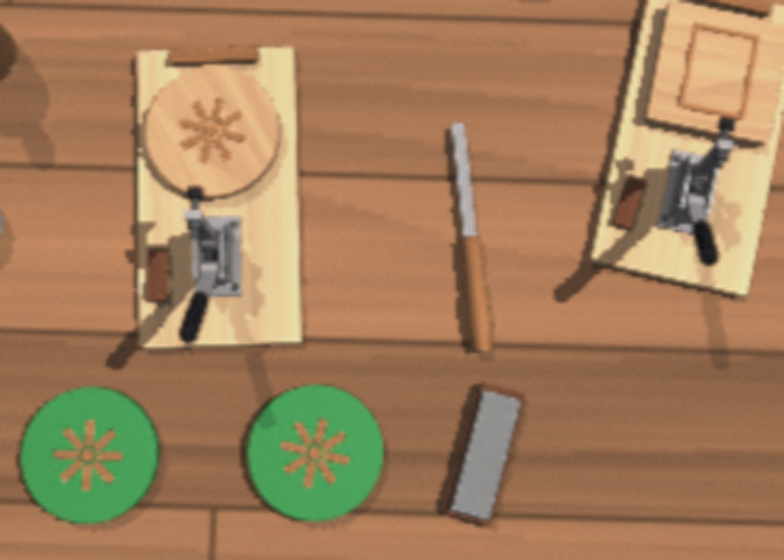

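The light-wood rosette board is at top pixel (176,146), with its open clamp lever at about (170,208), grip and all. The two green rosette discs at (132,262) and (213,261) are the wrong colour and not in a fixture. The clamp at (351,182) belongs to the square board. So the left clamp is the one meant, and both enlarged crops confirm it.

```bash
python3 - <<'E'
from h import *
from scipy.optimize import least_squares
S={};C={}
for c in("scene","top"):
    s=snap(c);S[c]=s
    r=nets.silhouettes(c,"round_grip")[0];l,t,rr,b=[int(x) for x in r["box"]]
    g=s["image"].max(2).astype(int);m=np.zeros(g.shape,bool);m[t-6:b+6,l-6:rr+6]=True
    m&=(g<62); n,lab,st,ce=cv2.connectedComponentsWithStats(m.astype('uint8'))
    k=1+np.argmax(st[1:,4]);C[c]=ce[k];print(c,st[k],ce[k],r["box"])
def res(p): return np.concatenate([proj(S[c],p)-C[c] for c in S])
f=least_squares(res,[.47,.28,.165]);print("grip",f.x.round(4),f.fun.round(2))
B=[]
s=S["top"]
q=[atz(s,100+u/2.8,100+v/2.8,.018)[:2] for u,v in((138,52),(295,47),(301,342),(140,347))];print(np.round(q,3))
d=(q[0]+q[1]-q[2]-q[3]);d/=np.linalg.norm(d);print("d",d,np.degrees(np.arctan2(d[1],d[0])))
G=f.x;P=G[:2]+.055*d;print("pivot",P,"board pred",P+.16*d)
P3=np.append(P,.07);u=np.append(-d*.5,.866)
for c in S:print(c,proj(S[c],P3),proj(S[c],P3+.15*u),proj(S[c],P3+.068*u))
o=monitor.get_obs();print(o["t"],o["grip_width"])
R=cv2.Rodrigues
from scipy.spatial.transform import Rotation as Ro
w,x,y,z=o["tcp_rot"];print(Ro.from_quat([x,y,z,w]).as_matrix().round(3))
E
```

```text
scene [276 124   8  17  33] [280.09090909 130.66666667] [275.1, 120.4, 298.3, 167.1]
top [165 205   9  17  82] [168.85365854 213.        ] [161.6, 193.1, 178.3, 222.8]
grip [0.4532 0.2762 0.1808] [-0.05  0.01 -0.03 -0.03]
[[0.76  0.385]
 [0.771 0.206]
 [0.434 0.186]
 [0.424 0.365]]
d [0.9981855  0.06021382] 3.452085660939018
pivot [0.50808649 0.27948696] board pred [0.66779617 0.28912117]
scene [291.5526804  166.53326746] [275.35139329 122.89208647] [284.37040505 147.18647256]
top [175.72883192 196.3950347 ] [167.53368419 220.08890337] [172.2471917  206.46117735]
0.7 0.08719181728162571
[[-0.927  0.375  0.   ]
 [ 0.375  0.927  0.   ]
 [-0.     0.    -1.   ]]
```

```bash
python3 -m jog '[[0,0,0.03,0,0,0],[0,0,0.03,0,0,0],[0.0265,-0.036,0,0,0,0.11],[0.0265,-0.036,0,0,0,0.11],[0.0265,-0.036,0,0,0,0.11],[0.0265,-0.036,0,0,0,0.113],[0.0265,-0.036,0,0,0,0],[0.0265,-0.036,0,0,0,0],[0.0265,-0.036,0,0,0,0],[0.0265,-0.036,0,0,0,0],[0.0265,-0.036,0,0,0,0],[0,0,0,0,0,0],[0,0,0,0,0,0]]' -1 20; python3 - <<'E'
from h import *
s=snap("scene");w=snap("wrist");o=monitor.get_obs();print(o["eef_pos"],o["ft_force"])
a=cv2.resize(s["image"][60:210,200:400],(400,300),interpolation=2);b=cv2.resize(w["image"],(400,300))
cv2.imwrite("pics/a2.png",np.hstack([a,b])[:,:,::-1])
P=np.array([.508,.28,.07]);d=np.array([.998,.06,0]);u=-.5*d+[0,0,.866]
print([proj(w,P+k*u).round() for k in(0,.068,.11,.15)])
E
```

```text
t: 2.33
eef_pos: [0.4821, 0.2791, 0.2907]
tcp_rot: [-0.0, -0.029, 1.0, 0.0]
ft_force: [-0.8, 0.8, 0.6]
grip_width: 0.0004
grasp_force: 0.0
[0.48159119 0.28000367 0.29057795] [-0.53822756  0.42918411  0.49565661]
[array([257., 187.]), array([257., 173.]), array([257., 160.]), array([257., 145.])]
```

View pics/a2.png

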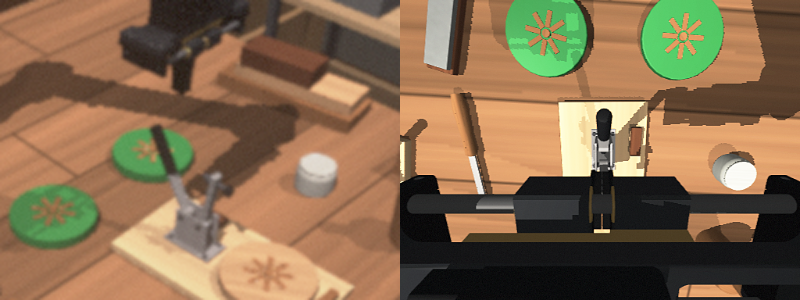

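The lever is directly ahead of the shut fingers in the wrist view, with its end at about (262,143) against a predicted (257,145). I'll lower the fingers between the lever and the bar, then push along the arc.

```bash
python3 -m jog '[[0,0,-0.04,0,0,0],[0,0,-0.04,0,0,0],[0,0,-0.032,0,0,0],[0,0,0,0,0,0],[-0.01,-0.001,0,0,0,0],[-0.012,-0.001,-0.007,0,0,0],[-0.012,-0.001,-0.008,0,0,0],[0,0,0,0,0,0]]'; python3 - <<'E'
from h import *
s=snap("scene");w=snap("wrist");o=monitor.get_obs();print(o["eef_pos"],o["ft_force"])
a=cv2.resize(s["image"][60:210,200:400],(400,300),interpolation=2);b=cv2.resize(w["image"],(400,300))
cv2.imwrite("pics/a3.png",np.hstack([a,b])[:,:,::-1])
E
```

```text
t: 3.42
eef_pos: [0.4484, 0.2767, 0.1647]
tcp_rot: [0.001, -0.03, 1.0, 0.001]
ft_force: [2.3, 2.9, 5.4]
grip_width: 0.0007
grasp_force: 2.7
[0.44910603 0.27662439 0.16501776] [1.88642875 2.44988103 6.12206468]
```

View pics/a3.png

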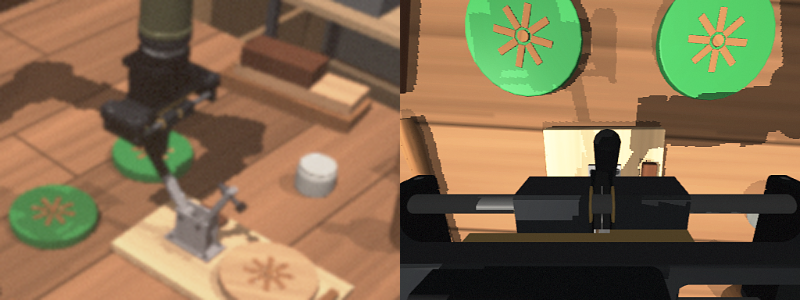

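The fingers are on the grip (about 6 N) and the lever is coming down with the bar tilting. I'll continue along the arc.

```bash
python3 -m jog '[[-0.01,0,-0.01,0,0,0],[-0.01,0,-0.012,0,0,0],[-0.007,0,-0.013,0,0,0],[-0.006,0,-0.013,0,0,0],[-0.003,0,-0.010,0,0,0],[-0.002,0,-0.010,0,0,0],[0,0,0,0,0,0]]'; python3 - <<'E'
from h import *
s=snap("scene");o=monitor.get_obs();print(o["eef_pos"],o["ft_force"])
cv2.imwrite("pics/a4.png",cv2.resize(s["image"][60:210,200:400],(600,450),interpolation=2)[:,:,::-1])
E
```

```text
t: 4.4
eef_pos: [0.4095, 0.2749, 0.0943]
tcp_rot: [-0.001, -0.029, 1.0, -0.001]
ft_force: [-0.8, 0.1, -0.5]
grip_width: 0.0008
grasp_force: 0.0
[0.41012586 0.27521284 0.094978  ] [-0.27017103  0.32936855 -0.39801738]
```

View pics/a4.png

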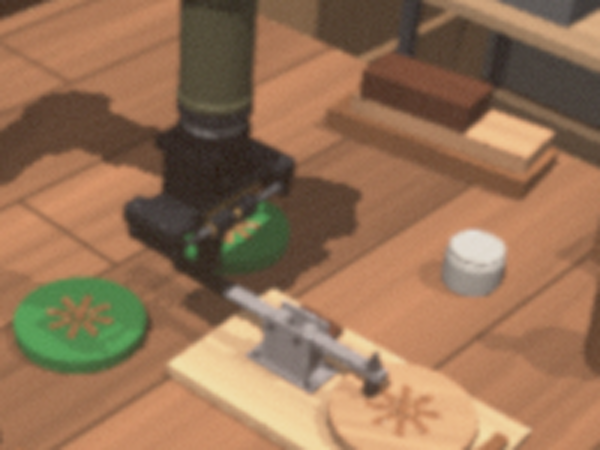

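The force has gone to zero: the lever snapped away, looks level, and the bar is down on the board at (375,380). I'll retreat straight up and check.

```bash
python3 -m jog '[[0,0,0.03,0,0,0],[0,0,0.05,0,0,0],[-0.01,0.02,0.05,0,0,0],[-0.02,0.04,0.03,0,0,0],[-0.02,0.05,0,0,0,0],[-0.02,0.05,0,0,0,0],[-0.02,0.05,0,0,0,0],[0,0,0,0,0,0],[0,0,0,0,0,0]]'; python3 - <<'E'
from h import *
s=snap("scene");t=snap("top");o=monitor.get_obs();print(o["eef_pos"],o["ft_force"])
r=[x for x in nets.silhouettes("top","round_board")][:3]
for x in r: print(x["box"],x["score"])
cv2.imwrite("pics/a5.png",np.hstack([cv2.resize(s["image"][60:270,130:410],(400,300),interpolation=2),cv2.resize(t["image"][100:300,100:367],(400,300),interpolation=2)])[:,:,::-1])
E
```

```text
t: 5.58
eef_pos: [0.321, 0.4851, 0.2555]
tcp_rot: [0.0, -0.029, 1.0, -0.0]
ft_force: [0.1, -0.1, -0.5]
grip_width: 0.0006
grasp_force: 0.0
[0.32184362 0.48425624 0.25580809] [0.72942283 0.22053623 0.57565457]
[152.9, 122.8, 200.4, 168.9] 0.78
[109.5, 241.6, 157.6, 284.9] 0.7
[189.4, 235.3, 237.5, 286.9] 0.69
```

View pics/a5.png

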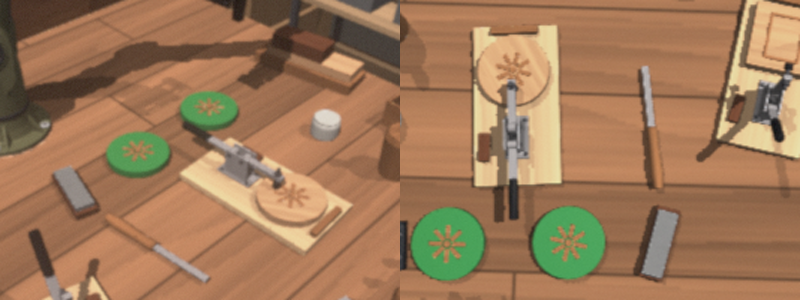

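The lever is level and stays down with the arm clear. The spindle is on the board, whose box is unchanged, and the square board's clamp is still open.

```bash
python3 -c "
from workcell import arm
print(arm.close_job())"
```

```text
the job is handed in; nothing more can be done
None
```

The round board's clamp is locked over-center with its spindle down on the board, the board shows no shift in the top camera, the square board's clamp is still open, and the job was handed in at about 5.6 s.

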